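# Find the clear slot with the blade gauge

## Task

Two of the three slots in the dark steel block still have a shipping plug stuck deep inside, out of sight. Slide the blade gauge along the bench into the slots, feeling gently for the stop, until you find the clear one, and leave the gauge there fully home: its frame up against the block, lying flat on the bench. Do not force the gauge, and leave the small carton and the tape roll beside the block where they are.

Things in the scene. Friction and masses are not known exactly. Their poses are not given: they have to be found in the camera images.
- gauge: Loose 0.2 to 0.33 kg gauge flat on the bench: aluminium frame 68 long (x) x 120 wide (y) x 24 high with a steel blade in front. Frame walls 12 thick round an open window 44 (x) x 96 (y) down to the bench: fingers put in it can push, hook back or shift it. Origin on the bench under the window's middle, x towards the blade's tip, z up. Frame's front face at x = +34. Slides with 1 to 5 N.
- blade_tip (a point): Tip of the gauge's blade, at x = +114 mm from the gauge's origin, 3 mm above the bench. The blade is 24 wide, 6 thick, lies on the bench, reaches 80 mm ahead of the frame's front face and has a half-round end. Axes as the gauge's.
- block: Dark steel block fixed to the bench, 120 deep (x), 156 wide (y), 26 high (screws to 31), with three equal slots side by side at y = +46, 0, -46 mm, open towards the robot, along +x. Webs of 18 mm with half-round noses between and beside them; from 24 mm behind the noses a cover hides them. Origin on the bench at the middle slot, on the line of the noses; x into the slots, y left, z up.
- slot_left (a point): Middle of the mouth of the left (+y) slot, on the line of the noses, 5 mm above the bench; axes as the block's. Every slot is 28 wide and 10 high with the bench as its floor. A clear slot is over 85 mm deep, a plugged one stops the blade rigidly 35 to 55 mm behind the noses; which one is clear cannot be seen and changes.
- slot_mid (a point): Middle of the mouth of the middle slot, likewise.
- slot_right (a point): Middle of the mouth of the right (-y) slot, likewise.
- carton: Small plain cardboard carton 70 x 100 x 60 high, loose, standing left of the block; origin under its centre. Leave it alone.
- tape_roll: Roll of clear tape lying flat, 90 across, 45 high, loose, right of the block; origin under its centre. Leave it alone.
Not all that is in view belongs to the job. What is shaped like the gauge but purple is not meant.

How it is judged:
At the end, for the whole second after the job is handed in: The gauge lies flat and still with its blade 80 mm (76 to 85) inside one of the slots, so that its frame is against the noses of the block (within 4 mm), in line with it within 0.1 rad (x of blade_tip in the frame of block between 0.076 and 0.085 m and y of blade_tip in the frame of block between -0.065 and 0.065 m and height (world z) of blade_tip below 0.007 m and angle between the x axis of gauge and the x axis of block, either way round below 0.1 rad and angle between gauge's own z axis and vertical below 0.05 rad and linear speed of gauge below 0.01 m/s); the robot touches nothing.
It fails at once if the gauge is pushed with more than 60 N (contact force between the fingers and gauge above 60 N).
It fails at once if the carton is moved by more than 20 mm (distance of carton from where it was at the start of the episode above 0.02 m).
It fails at once if the tape roll is moved by more than 20 mm (distance of tape_roll from where it was at the start of the episode above 0.02 m).
It also fails if it takes over 72 s, if anything falls off the work surface, if the arm or the gripper's body presses on something with over 40 N, if the wrist force passes 120 N, or if a joint passes its speed limit or range.

## Robot

A 6-joint arm with a two-finger parallel gripper is mounted at the origin on the work surface. World frame = base frame: x ahead of the robot, y to its left, z up, the work surface at z = 0. Lengths are in m, angles in rad, forces in N, time in s.
With the tool pointing down it reaches from about 0.225 to 0.875 m from the base axis. Payload 3.4 kg.
Tool frame: the origin (TCP) lies midway between the tips of the shut fingers; the grasp point (between the pads) lies 19 mm behind it (manip.grip_point_offset is the distance from the TCP to the grasp point, in m); x points along the fingers, y is the direction in which the jaws open and shut, and the axes are right-handed (so a half turn about x gives the same grasp; the last joint's range is limited). The gripper opens to 85 mm and grips with 20 to 120 N. Pads are 22 mm wide; open, the fingers measure 114 mm over their backs; the gripper's body (76 mm by 85 mm) begins 54 mm behind the grasp point. The pads swing forward as they close: fully open they stand 13 mm farther back than shut.
Start: joints at [-1.382, 0.276, 1.505, -0, 1.361, -0.121], TCP at [0.175, -0.548, 0.231] pointing down, gripper open.
Joint ranges: [-2.89, 2.89], [-0.75, 2.08], [0.22, 2.7], [-1.18, 4.32], [0.11, 2.71], [-2.7, 2.7]. Speed limits (rad/s): [2.57, 2.57, 3.14, 3.14, 3.14, 3.14].

## Interface

Orientations are given as a unit quaternion [w, x, y, z].
In Python, from rig import manip gives the robot as it stands.
- The arm moves only by the shell command python3 -m crank 'ROWS' [FORCE]. ROWS is a JSON object of lists of equal length, an entry for each row: "grip": the opening, from 0 (shut) to 1 (fully open); "slide": the shift along the world's x, y, z in cm, a list of three; "roll": the turn about the world's z in degrees. In form: {"grip": [grip, ...], "slide": [[dx, dy, dz], ...], "roll": [roll, ...]}. A call has 1 to 20 rows; each row is the pose to reach, as a shift and turn from the pose commanded when the call began; what a row does not reach only later rows make up. A row lasts 1/10 s, in which the tool goes at most 50 mm and 8.59 degrees, less where a joint would pass 70% of its speed; a pose out of reach is approached as far as the arm can. A call with a gripper value outside its range is refused whole. The fingers move at their own pace and stop on an object; FORCE is the grip in N (left out, the last holds). Time passes only in rows, so rows that repeat a pose let the fingers close. It gives the time, the measured TCP pose, the force and the opening at its end, in the units of the state.
- manip.get_state(): the state, without advancing time (a new reading comes with each control period).
- manip.get_image(name): name is "side" or "top" or "wrist"; returns a dict with "frame" (480x640x3 uint8, red, green, blue), "K" (3x3 intrinsics, pixels), "distortion" ([k1, k2, p1, p2, k3] as OpenCV has them; the pictures are not rectified), "R" (3x3) and "t" (3): a world point X has camera coordinates R X + t. Camera axes: x right, y down, z forward; pixel columns grow to the right and rows downward; lengths in m; the calibration is good to about 2 mm. A picture is of the moment at which its call begins. There is no depth.
- manip.sign_off(): hands the job in, once; it reports no verdict.
The state is a dict: "clock": time; "qpos": joint angles; "qd": joint speeds; "effort": joint torques, N m; "position": TCP position; "ee_rot": TCP orientation; "contact_force": force on the tool from outside, world axes, zero at the start; "moment": the same for the moment, N m; "width": finger opening in m.
Only numpy, scipy, OpenCV 4.12 (cv2) and the standard library are available. Lean on these libraries where they do the work, as an engineer would, in place of code of your own. Each camera call takes 0.05 s, during which the arm holds its last target. There are 200 camera calls.

## Working session

There is one attempt and no reset: what is moved stays moved. The work goes in short steps, Python scripts to look and compute and a shell command to move; the robot and the scene stay as the last step left them, time stands still between calls to the robot, and variables do not carry over. Pictures are saved under pics/ and viewed, on a budget of 10 in all, crops included, one or two more only if the job needs it, and the job is handed in when it is done.

```bash
mkdir -p pics; python3 - <<'E'
from rig import manip
import cv2, numpy as np
s=manip.get_state();print({k:np.round(v,3).tolist() for k,v in s.items()})
for n in ("top","side"):
    d=manip.get_image(n);cv2.imwrite(f"pics/{n}0.png",d["frame"][:,:,::-1]);print(n,d["K"],d["distortion"],d["R"],d["t"])
E
```

```text
{'clock': 0.0, 'qpos': [-1.382, 0.277, 1.506, -0.0, 1.361, -0.121], 'qd': [-0.001, -0.0, 0.001, 0.0, -0.002, -0.003], 'effort': [0.001, -41.677, -24.581, 0.0, 0.011, -0.0], 'position': [0.175, -0.547, 0.23], 'ee_rot': [-0.108, -0.699, -0.11, 0.699], 'contact_force': [0.173, -1.115, 0.832], 'moment': [-0.03, -0.042, -0.008], 'width': 0.086}
top [[447.2245788    0.         325.93892714]
 [  0.         447.2245788  239.20465167]
 [  0.           0.           1.        ]] [0.00089724 0.         0.         0.         0.        ] [[-0.00735859 -0.99989839  0.0122092 ]
 [-0.9827357   0.00497398 -0.18494809]
 [ 0.18486857 -0.01335938 -0.98267245]] [-0.06458428  0.4855579   1.24906755]
side [[467.86188784   0.         310.18909095]
 [  0.         467.86188784 237.19480678]
 [  0.           0.           1.        ]] [-0.10423448  0.          0.          0.          0.        ] [[-0.90317784 -0.42919923  0.0076033 ]
 [-0.33567463  0.69510908 -0.63572472]
 [ 0.26756744 -0.57672471 -0.77187841]] [0.405806   0.22901595 0.9768756 ]
```

View pics/top0.png

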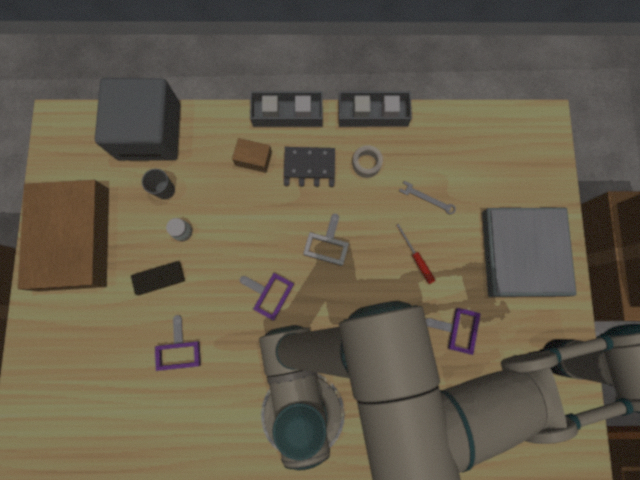

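View pics/side0.png

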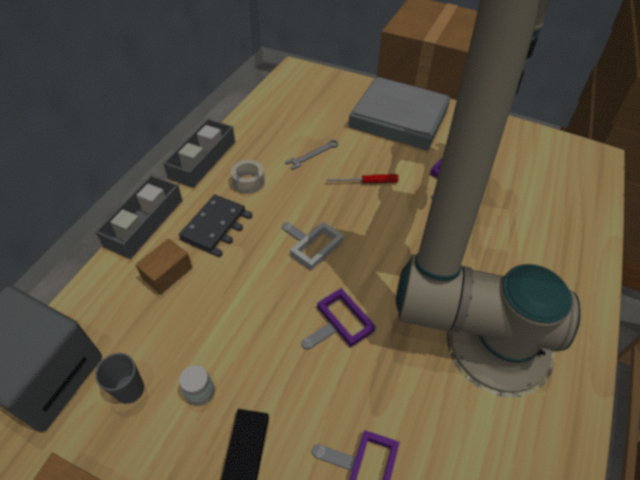

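The top view shows one silver gauge at (327,248). The purple look-alikes are at (274,296), (178,355) and (464,330). The block is at (310,166), the carton at (252,155) and the tape roll at (367,160). The silver gauge fits the aluminium frame description, so I'll confirm it in a crop and measure it.

```bash
cat > h.py <<'E'
from rig import manip
import cv2, numpy as np
def cast(d,uv,z):
    uv=np.array(uv,float).reshape(-1,1,2)
    n=cv2.undistortPoints(uv,d["K"],np.array(d["distortion"])).reshape(-1,2)
    R=np.array(d["R"]);t=np.array(d["t"]);C=-R.T@t
    r=np.c_[n,np.ones(len(n))]@R
    return C+r*((z-C[2])/r[:,2])[:,None]
def proj(d,X):
    return cv2.projectPoints(np.array(X,float).reshape(-1,3),cv2.Rodrigues(np.array(d["R"]))[0],np.array(d["t"]),d["K"],np.array(d["distortion"]))[0].reshape(-1,2)
E
python3 - <<'E'
from h import *
d=manip.get_image("top");f=d["frame"]
c=cv2.resize(f[135:275,225:405],None,fx=4,fy=4,interpolation=cv2.INTER_CUBIC)
cv2.imwrite("pics/crop1.png",c[:,:,::-1])
hsv=cv2.cvtColor(f,cv2.COLOR_RGB2HSV)
m=((hsv[...,1]<60)&(hsv[...,2]>90)).astype(np.uint8); m[:210]=0;m[270:]=0;m[:,:300]=0;m[:,355:]=0
cs,_=cv2.findContours(m,cv2.RETR_CCOMP,cv2.CHAIN_APPROX_NONE)
for k in cs:
    if cv2.contourArea(k)>60:
        r=cv2.minAreaRect(k);print("g",cv2.contourArea(k),r,np.round(cast(d,cv2.boxPoints(r),.024),4).tolist())
m=(hsv[...,2]<75).astype(np.uint8);m[:140]=0;m[195:]=0;m[:,:278]=0;m[:,342:]=0
m=cv2.morphologyEx(m,cv2.MORPH_CLOSE,np.ones((3,3)))
for k in cv2.findContours(m,cv2.RETR_EXTERNAL,cv2.CHAIN_APPROX_NONE)[0]:
    if cv2.contourArea(k)>60:
        r=cv2.minAreaRect(k);print("b",cv2.contourArea(k),r,np.round(cast(d,cv2.boxPoints(r),.026),4).tolist())
E
```

```text
g 1082.5 ((328.7059020996094, 236.17648315429688), (41.71612548828125, 48.02205276489258), 14.03624439239502) [[0.4443, 0.0005, 0.024], [0.5847, -0.0339, 0.024], [0.5531, -0.1541, 0.024], [0.4139, -0.1174, 0.024]]
g 496.0 ((326.0093994140625, 247.7169647216797), (33.65333557128906, 17.0327091217041), 15.945395469665527) [[0.4535, -0.0136, 0.024], [0.5023, -0.0274, 0.024], [0.4742, -0.1224, 0.024], [0.4257, -0.108, 0.024]]
b 1534.0 ((308.8988342285156, 166.45225524902344), (49.89620590209961, 38.12651824951172), 1.3019527196884155) [[0.6554, 0.0584, 0.026], [0.7767, 0.057, 0.026], [0.7726, -0.0954, 0.026], [0.6513, -0.0915, 0.026]]
```

View pics/crop1.png

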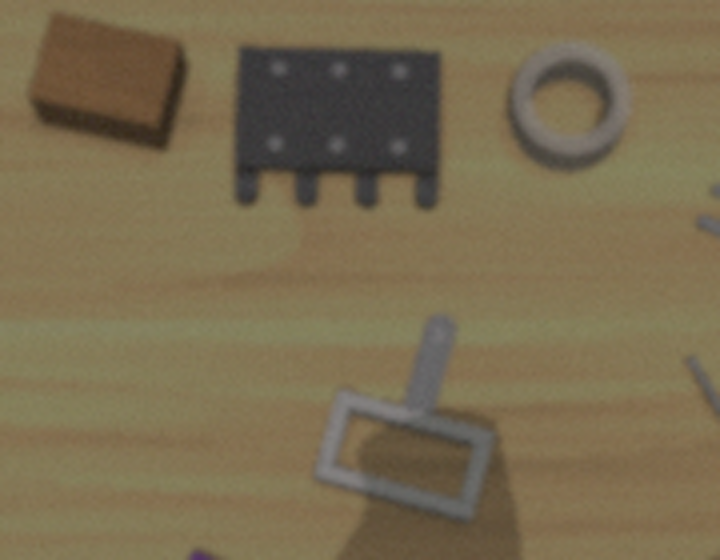

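The crop confirms it: the silver gauge has its frame around (405,455) and its blade tip at (440,318), pointing at the block. The block's noses face the robot, the carton is to the left and the tape roll to the right. Next I'll work out the move.

```bash
python3 - <<'E'
from h import *
from scipy.spatial.transform import Rotation as Ro
d=manip.get_image("top")
tip=cast(d,[[335,214.5]],.006)[0];print("tip",tip)
s=manip.get_state();q=s["ee_rot"];R=Ro.from_quat([q[1],q[2],q[3],q[0]]).as_matrix();print(R.round(3))
g=np.array([.464,-.068]);v=tip[:2]-g;print("len",np.hypot(*v),"yaw",np.degrees(np.arctan2(v[1],v[0])))
y=R[:,1];a=np.degrees(np.arctan2(y[1],y[0]));print("jaw angle",a,"delta xy",g-s["position"][:2])
E
```

```text
tip [ 0.56832949 -0.09604501  0.006     ]
[[-0.     0.305 -0.952]
 [ 0.001 -0.952 -0.305]
 [-1.    -0.001 -0.   ]]
len 0.10803316422884789 yaw -15.046108331249687
jaw angle -72.24922934641664 delta xy [0.28875491 0.47931942]
```

```bash
python3 -m crank '{"grip":[0.65,0.65,0.65,0.65,0.65,0.65,0.65,0.65,0.65,0.65,0.65,0.65,0.65,0.65,0.65,0.65],"slide":[[3,5,0],[6,10,0],[8,14,0],[11,18,0],[14,23,0],[17,28,0],[20,33,0],[23,38,0],[26,43,0],[28.2,47.2,-2],[28.2,47.2,-5],[28.2,47.2,-8],[28.2,47.2,-9],[28.2,47.2,-9],[28.2,47.2,-9],[28.2,47.2,-9]],"roll":[-5,-10,-15,-20,-25,-30,-33,-33,-33,-33,-33,-33,-33,-33,-33,-33]}' 20
python3 - <<'E'
from h import *
d=manip.get_image("wrist");cv2.imwrite("pics/w1.png",d["frame"][:,:,::-1])
import pickle;pickle.dump(d,open("w1.pkl","wb"))
s=manip.get_state();print(s["position"],s["width"],s["clock"])
E
```

```text
clock: 1.8
position: [0.4583, -0.0771, 0.143]
ee_rot: [-0.094, 0.702, -0.095, -0.7]
contact_force: [0.1, -0.0, 0.6]
width: 0.0553
[ 0.45820937 -0.07694777  0.14293708] 0.055351771753172414 1.85
```

View pics/w1.png

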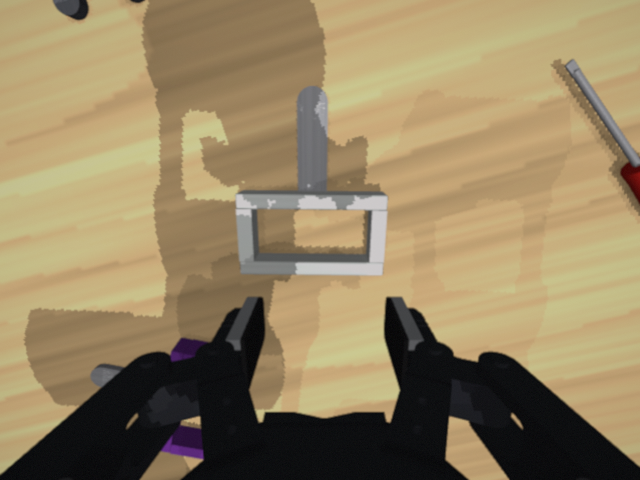

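The wrist view shows the gauge squarely. The frame's top corners are at about (237,195), (386,194), (383,263) and (240,263), and the blade tip is at (312,87).

```bash
python3 - <<'E'
from h import *
import pickle;d=pickle.load(open("w1.pkl","rb"))
p=cast(d,[[237,195],[386,194],[383,263],[240,263]],.024);print(p.round(4))
L=lambda i,j:round(float(np.linalg.norm(p[i]-p[j])),4)
print("front",L(0,1),"rear",L(2,3),"sides",L(0,3),L(1,2))
c=p.mean(0);t=cast(d,[[312,88]],.005)[0];v=(t-c)[:2]
print("c",c.round(4),"tip",t.round(4),np.hypot(*v),np.degrees(np.arctan2(v[1],v[0])))
w=(p[0]-p[1]+p[3]-p[2]);print("yaw from walls",np.degrees(np.arctan2(w[1],w[0]))-90)
E
```

```text
[[ 0.5116 -0.0205  0.024 ]
 [ 0.4816 -0.133   0.024 ]
 [ 0.4261 -0.1185  0.024 ]
 [ 0.4575 -0.0038  0.024 ]]
front 0.1164 rear 0.119 sides 0.0566 0.0574
c [ 0.4692 -0.0689  0.024 ] tip [ 0.5721 -0.098   0.005 ] 0.1069559746488533 -15.790995154962095
yaw from walls -15.112414777088503
```

```bash
python3 -m crank '{"grip":[0.65,0.65,0.65,0.65,0.65,0.65,0.65,0.65],"slide":[[0.6,0.9,-2],[0.6,0.9,-5],[0.6,0.9,-8],[0.6,0.9,-9.5],[0.6,0.9,-10.5],[0.6,0.9,-10.8],[0.6,0.9,-10.8],[0.6,0.9,-10.8]],"roll":[0,0,0,0,0,0,0,0]}'
python3 - <<'E'
from h import *
d=manip.get_image("wrist");cv2.imwrite("pics/w2.png",d["frame"][:,:,::-1])
E
```

```text
clock: 2.65
position: [0.4642, -0.0671, 0.0343]
ee_rot: [-0.094, 0.702, -0.094, -0.7]
contact_force: [-0.2, -0.1, 0.8]
width: 0.0555
```

View pics/w2.png

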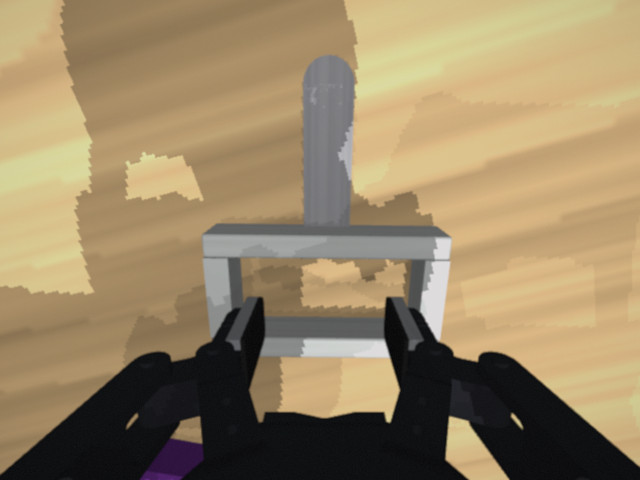

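The fingers are centred over the window (fingers at column 325, frame at 326). I'll descend with the opening slightly narrower.

```bash
python3 -m crank '{"grip":[0.52,0.52,0.52,0.52,0.52,0.52,0.52,0.52,0.52],"slide":[[0,0,0],[0,0,0],[0,0,-0.5],[0,0,-1],[0,0,-1.5],[0,0,-2],[0,0,-2.4],[0,0,-2.7],[0,0,-2.7]],"roll":[0,0,0,0,0,0,0,0,0]}'
python3 - <<'E'
from h import *
d=manip.get_image("wrist");cv2.imwrite("pics/w3.png",d["frame"][:,:,::-1])
E
```

```text
clock: 3.6
position: [0.463, -0.0666, 0.0058]
ee_rot: [0.094, -0.7, 0.094, 0.701]
contact_force: [-0.3, 0.3, -0.5]
width: 0.0445
```

View pics/w3.png

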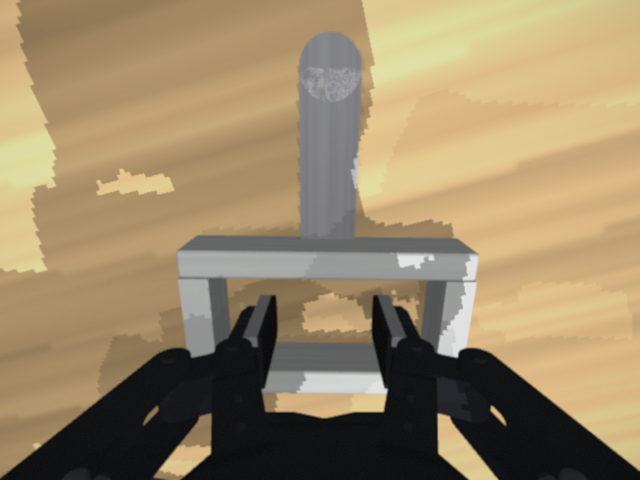

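```bash
python3 -m crank '{"grip":[0.76,0.76,0.76,0.76,0.76,0.76,0.76,0.76,0.76,0.76,0.76,0.76,0.76,0.76,0.76],"slide":[[0,0,0],[0,0,0],[0,0,0],[0.3,0,0],[0.6,0,0],[0.9,0,0],[1.2,0,0],[1.5,0,0],[1.8,0,0],[2.1,0,0],[2.4,0,0],[2.7,0,0],[3,0,0],[3.3,0,0],[3.3,0,0]],"roll":[0,0,0,1,2,3,4.5,6,7.5,9,10.5,12,13,14,14]}'
python3 - <<'E'
from h import *
import pickle
d=manip.get_image("wrist");cv2.imwrite("pics/w4.png",d["frame"][:,:,::-1]);pickle.dump(d,open("w4.pkl","wb"))
d=manip.get_image("top");cv2.imwrite("pics/t4.png",d["frame"][:,:,::-1])
E
```

```text
clock: 5.15
position: [0.4973, -0.0668, 0.0064]
ee_rot: [-0.007, 0.708, -0.008, -0.707]
contact_force: [-1.1, -0.5, -0.1]
width: 0.0649
```

View pics/w4.png

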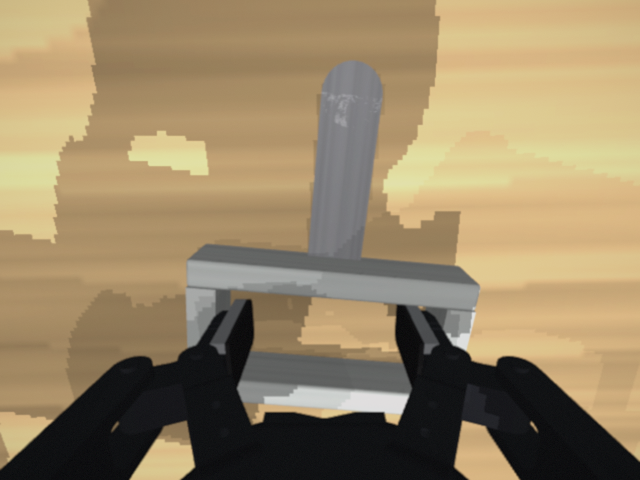

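The gauge is following, but it's still yawed a few degrees clockwise of the tool. Pushing further should seat both fingers on the front wall.

```bash
python3 -m crank '{"grip":[0.76,0.76,0.76,0.76,0.76,0.76,0.76,0.76,0.76,0.76],"slide":[[0.3,0,0],[0.6,0,0],[0.9,0,0],[1.2,0,0],[1.5,0,0],[1.8,0,0],[2.1,0,0],[2.4,0,0],[2.5,0,0],[2.5,0,0]],"roll":[0,0,0,0,0,0,0,0,0,0]}'
python3 - <<'E'
from h import *
import pickle
d=manip.get_image("wrist");pickle.dump(d,open("w5.pkl","wb"))
a=d["frame"];t=manip.get_image("top");pickle.dump(t,open("t5.pkl","wb"))
b=cv2.resize(t["frame"][135:255,245:405],(640,480),interpolation=cv2.INTER_CUBIC)
cv2.imwrite("pics/w5.png",cv2.resize(np.hstack([a,b]),None,fx=.625,fy=.625,interpolation=cv2.INTER_AREA)[:,:,::-1])
E
```

```text
clock: 6.25
position: [0.5221, -0.0668, 0.0064]
ee_rot: [-0.008, 0.708, -0.008, -0.707]
contact_force: [-0.2, -0.4, 0.4]
width: 0.0647
```

View pics/w5.png

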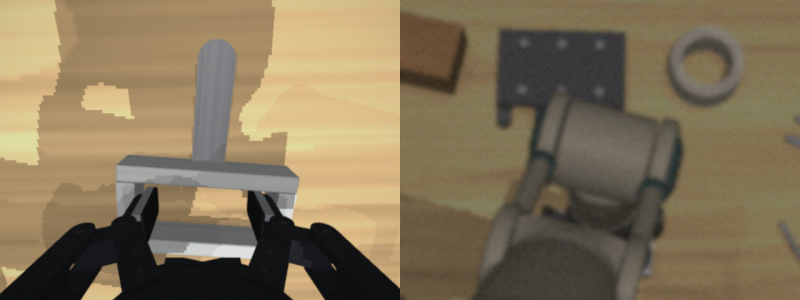

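```bash
python3 - <<'E'
from h import *
import pickle;d=pickle.load(open("w5.pkl","rb"))
print("cam",-np.array(d["R"]).T@np.array(d["t"]))
p=cast(d,[[189,265],[477,288]],.024);t=cast(d,[[347,63]],.004)[0]
print(p.round(4),np.linalg.norm(p[0]-p[1]),t.round(4))
v=p[0]-p[1];yaw=np.arctan2(v[1],v[0])-np.pi/2;u=np.array([np.cos(yaw),np.sin(yaw)])
c=p.mean(0)[:2]-.034*u;print("yaw",np.degrees(yaw),"c",c,"tip pred",c+.114*u)
print("top of image sees x:",cast(d,[[100,2],[340,2],[600,2]],.026).round(3))
t=pickle.load(open("t5.pkl","rb"))
q=cast(t,[[245+503/2.5*.4*1,135+127/2.5*.4]],.026);print(q)
print("noses w1-era px", cast(t,[[225+247/4,135+207/4],[225+306/4,135+207/4],[225+367/4,135+207/4],[225+428/4,135+208/4]],.026).round(4))
print("rear corners",cast(t,[[225+239/4,135+47/4],[225+440/4,135+51/4]],.026).round(4))
E
```

```text
cam [ 0.5992066  -0.06784399  0.14913671]
[[ 0.553  -0.0131  0.024 ]
 [ 0.5406 -0.1289  0.024 ]] 0.11641374183517976 [ 0.6275 -0.0773  0.004 ]
yaw -6.127139990890206 c [ 0.5129745  -0.06736448] tip pred [ 0.62632328 -0.07953227]
top of image sees x: [[ 0.641  0.001  0.026]
 [ 0.64  -0.074  0.026]
 [ 0.638 -0.154  0.026]]
[[ 0.74896514 -0.0683866   0.026     ]]
noses w1-era px [[ 0.6497  0.0486  0.026 ]
 [ 0.6496  0.0044  0.026 ]
 [ 0.6494 -0.0414  0.026 ]
 [ 0.6485 -0.0873  0.026 ]]
rear corners [[ 0.7769  0.0559  0.026 ]
 [ 0.7733 -0.0977  0.026 ]]
```

Gauge yaw is about -6° and its tip is at (0.627, -0.078). The slot mouths come out at x≈0.653, with y≈0.027, -0.018 and -0.064. I'll swing the yaw round while pushing on 1 cm.

```bash
python3 -m crank '{"grip":[0.76,0.76,0.76,0.76,0.76,0.76,0.76],"slide":[[0.2,0.1,0],[0.4,0.2,0],[0.6,0.3,0],[0.8,0.4,0],[1,0.4,0],[1.1,0.4,0],[1.1,0.4,0]],"roll":[1.5,3,4.5,4.5,4.5,4.5,4.5]}'
python3 - <<'E'
from h import *
import pickle
d=manip.get_image("wrist");pickle.dump(d,open("w6.pkl","wb"));cv2.imwrite("pics/w6.png",d["frame"][:,:,::-1])
E
```

```text
clock: 7.05
position: [0.5321, -0.0624, 0.0062]
ee_rot: [-0.02, -0.707, -0.02, 0.707]
contact_force: [-2.8, 0.9, 1.8]
width: 0.0647
```

View pics/w6.png

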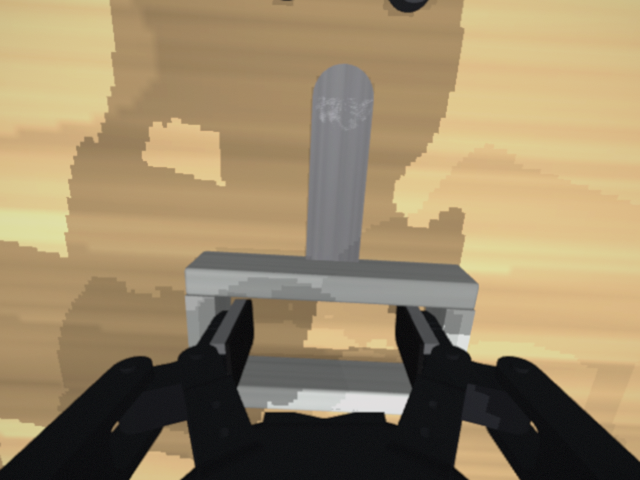

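The view now shows the rightmost nose at (408,12), the next one at (283,3), and the blade tip at (344,65).

```bash
cat > g.py <<'E'
from h import *
def gauge(d,a,b,tip):
    p=cast(d,[a,b],.024);v=p[0]-p[1];yaw=np.arctan2(v[1],v[0])-np.pi/2;u=np.array([np.cos(yaw),np.sin(yaw)])
    c=p.mean(0)[:2]-.034*u;t=cast(d,[tip],.003)[0][:2]
    print("width",np.linalg.norm(v).round(4),"yaw",np.degrees(yaw).round(2),"c",c.round(4),"tip pred",(c+.114*u).round(4),"tip seen",t.round(4))
    w=t-c;print("yaw from tip",np.degrees(np.arctan2(w[1],w[0])).round(2))
E
python3 - <<'E'
from g import *
import pickle;d=pickle.load(open("w6.pkl","rb"))
gauge(d,[186,269],[478,286],[344,64])
print(cast(d,[[408,13],[283,4]],0).round(4),cast(d,[[408,4]],.02).round(4))
E
```

```text
width 0.1178 yaw -0.29 c [ 0.5227 -0.0639] tip pred [ 0.6367 -0.0645] tip seen [ 0.6378 -0.0635]
yaw from tip 0.19
[[ 0.6569 -0.0867  0.    ]
 [ 0.6571 -0.0391  0.    ]] [[ 0.653  -0.0824  0.02  ]]
```

The tip is at y≈-0.064 and the right slot's centre at y≈-0.063, so they line up. I'll enter gently with a force guard between short pushes.

```bash
cat > ok.py <<'E'
import sys
from rig import manip
f=manip.get_state()["contact_force"];print("F",f)
sys.exit(0 if abs(f[0])<9 and abs(f[1])<12 else 1)
E
python3 -m crank '{"grip":[0.76,0.76,0.76,0.76,0.76,0.76,0.76],"slide":[[0.3,0,0],[0.6,0,0],[0.9,0,0],[1.2,0,0],[1.5,0,0],[1.8,0,0],[2,0,0]],"roll":[-0.5,-1,-1.5,-2,-2.5,-3,-3]}' && python3 ok.py && python3 -m crank '{"grip":[0.76,0.76,0.76],"slide":[[0.2,0,0],[0.4,0,0],[0.5,0,0]],"roll":[0,0,0]}' && python3 ok.py && python3 -m crank '{"grip":[0.76,0.76,0.76],"slide":[[0.2,0,0],[0.4,0,0],[0.5,0,0]],"roll":[0,0,0]}' && python3 ok.py && python3 -m crank '{"grip":[0.76,0.76,0.76],"slide":[[0.2,0,0],[0.4,0,0],[0.5,0,0]],"roll":[0,0,0]}' && python3 ok.py && python3 -m crank '{"grip":[0.76,0.76,0.76],"slide":[[0.2,0,0],[0.4,0,0],[0.5,0,0]],"roll":[0,0,0]}' && python3 ok.py
```

```text
clock: 7.8
position: [0.5529, -0.0627, 0.0063]
ee_rot: [0.002, 0.707, 0.001, -0.707]
contact_force: [-0.9, -0.2, -0.4]
width: 0.065
F [-0.89514992 -0.15473732 -0.43044713]
clock: 8.1
position: [0.5577, -0.0627, 0.0063]
ee_rot: [0.002, 0.707, 0.001, -0.707]
contact_force: [-0.9, -0.5, -0.2]
width: 0.0649
F [-0.9403665  -0.50144403 -0.24552999]
clock: 8.4
position: [0.5628, -0.0627, 0.0064]
ee_rot: [0.002, 0.707, 0.001, -0.707]
contact_force: [-0.5, -0.2, -0.7]
width: 0.0651
F [-0.47063489 -0.21195418 -0.68495203]
clock: 8.7
position: [0.5678, -0.0627, 0.0063]
ee_rot: [0.002, 0.707, 0.001, -0.707]
contact_force: [-2.1, -1.5, 0.5]
width: 0.0649
F [-2.14615673 -1.45484025  0.46721794]
clock: 9.0
position: [0.5728, -0.0627, 0.0064]
ee_rot: [0.002, 0.707, 0.001, -0.707]
contact_force: [-0.7, -0.4, 0.9]
width: 0.065
F [-0.7442475  -0.43139704  0.94077449]
```

```bash
python3 -m crank '{"grip":[0.76,0.76,0.76],"slide":[[0.2,0,0],[0.4,0,0],[0.4,0,0]],"roll":[0,0,0]}' && python3 ok.py && python3 -m crank '{"grip":[0.76,0.76,0.76],"slide":[[0.2,0,0],[0.4,0,0],[0.4,0,0]],"roll":[0,0,0]}' && python3 ok.py && for s in "step 2 mm"; do python3 -m crank '{"grip":[0.76,0.76],"slide":[[0.2,0,0],[0.2,0,0]],"roll":[0,0]}' && python3 ok.py && python3 -m crank '{"grip":[0.76,0.76],"slide":[[0.2,0,0],[0.2,0,0]],"roll":[0,0]}' && python3 ok.py && python3 -m crank '{"grip":[0.76,0.76],"slide":[[0.2,0,0],[0.2,0,0]],"roll":[0,0]}' && python3 ok.py && python3 -m crank '{"grip":[0.76,0.76],"slide":[[0.2,0,0],[0.2,0,0]],"roll":[0,0]}' && python3 ok.py && python3 -m crank '{"grip":[0.76,0.76],"slide":[[0.2,0,0],[0.2,0,0]],"roll":[0,0]}' && python3 ok.py && python3 -m crank '{"grip":[0.76,0.76],"slide":[[0.2,0,0],[0.2,0,0]],"roll":[0,0]}' && python3 ok.py; done | grep -E "posi|F"
```

```text
clock: 9.3
position: [0.5771, -0.0627, 0.0064]
ee_rot: [0.002, 0.708, 0.001, -0.707]
contact_force: [-0.3, 0.2, 0.6]
width: 0.0646
F [-0.33861325  0.18754868  0.60025337]
clock: 9.6
position: [0.581, -0.0627, 0.0064]
ee_rot: [0.002, 0.707, 0.001, -0.707]
contact_force: [0.1, -0.1, 1.0]
width: 0.065
F [ 0.13973145 -0.09869044  1.00947365]
position: [0.5826, -0.0627, 0.0064]
F [-1.57420324 -0.32574862  0.55470304]
position: [0.5847, -0.0627, 0.0063]
F [-2.26389437 -0.04616202  1.77042894]
position: [0.5868, -0.0627, 0.0063]
F [-2.9438269   0.57312808  0.95836531]
position: [0.5888, -0.0627, 0.0063]
F [-1.64939863  0.41680083  1.31900393]
position: [0.5908, -0.0627, 0.0063]
F [-1.82332904  0.42440429  1.26795032]
position: [0.5926, -0.0627, 0.0063]
F [-1.93595729  0.02299747  1.93154574]
```

```bash
{ python3 -m crank '{"grip":[0.76,0.76],"slide":[[0.2,0,0],[0.2,0,0]],"roll":[0,0]}' && python3 ok.py && python3 -m crank '{"grip":[0.76,0.76],"slide":[[0.2,0,0],[0.2,0,0]],"roll":[0,0]}' && python3 ok.py && python3 -m crank '{"grip":[0.76,0.76],"slide":[[0.2,0,0],[0.2,0,0]],"roll":[0,0]}' && python3 ok.py && python3 -m crank '{"grip":[0.76,0.76],"slide":[[0.2,0,0],[0.2,0,0]],"roll":[0,0]}' && python3 ok.py && python3 -m crank '{"grip":[0.76,0.76],"slide":[[0.2,0,0],[0.2,0,0]],"roll":[0,0]}' && python3 ok.py && python3 -m crank '{"grip":[0.76,0.76],"slide":[[0.2,0,0],[0.2,0,0]],"roll":[0,0]}' && python3 ok.py && python3 -m crank '{"grip":[0.76,0.76],"slide":[[0.2,0,0],[0.2,0,0]],"roll":[0,0]}' && python3 ok.py && python3 -m crank '{"grip":[0.76,0.76],"slide":[[0.2,0,0],[0.2,0,0]],"roll":[0,0]}' && python3 ok.py && python3 -m crank '{"grip":[0.76,0.76],"slide":[[0.2,0,0],[0.2,0,0]],"roll":[0,0]}' && python3 ok.py; } | grep -E "posi|F"
```

```text
position: [0.5927, -0.0627, 0.0063]
F [-5.71787538 -0.45519794  4.21711765]
position: [0.5927, -0.0626, 0.0062]
F [-9.51612491 -1.68166615  7.62954789]
```

The right slot stops rigidly at about 42 mm, with force rising at no motion, so it's plugged. I'll hook back out, bring the fingers to the front of the window, and shift left towards the middle slot.

```bash
{ python3 -m crank '{"grip":[0.76,0.76,0.76,0.76,0.76,0.76,0.76,0.76,0.76,0.76,0.76,0.76,0.76,0.76],"slide":[[-1,0,0],[-2,0,0],[-2.5,0,0],[-3,0,0],[-3.7,0,0],[-4.4,0,0],[-5.1,0,0],[-5.8,0,0],[-6.5,0,0],[-7.2,0,0],[-8,0,0],[-9,0,0],[-10.2,0,0],[-10.2,0,0]],"roll":[0,0,0,0,0,0,0,0,0,0,0,0,0,0]}' && python3 ok.py && python3 -m crank '{"grip":[0.76,0.76,0.76,0.76,0.76,0.76,0.76,0.76,0.76,0.76,0.76,0.76,0.76,0.76,0.76],"slide":[[0.7,0,0],[1.4,0,0],[2,0,0],[2,0.3,0],[2,0.7,0],[2,1.1,0],[2,1.5,0],[2,1.9,0],[2,2.3,0],[2,2.7,0],[2,3.1,0],[2,3.5,0],[2,4,0],[2,4.6,0],[2,4.6,0]],"roll":[0,0,0,0,0,0,0,0,0,0,0,0,0,0,0]}' && python3 ok.py;} | grep -E "posi|F|clock"
python3 - <<'E'
from h import *
import pickle
d=manip.get_image("wrist");pickle.dump(d,open("w7.pkl","wb"));cv2.imwrite("pics/w7.png",d["frame"][:,:,::-1])
E
```

```text
clock: 12.6
position: [0.4909, -0.0623, 0.0061]
F [-0.5650549  -1.34898658  0.11492626]
clock: 14.1
position: [0.5141, -0.0157, 0.0063]
F [ 0.4960149  -0.98490819  0.01201832]
```

View pics/w7.png

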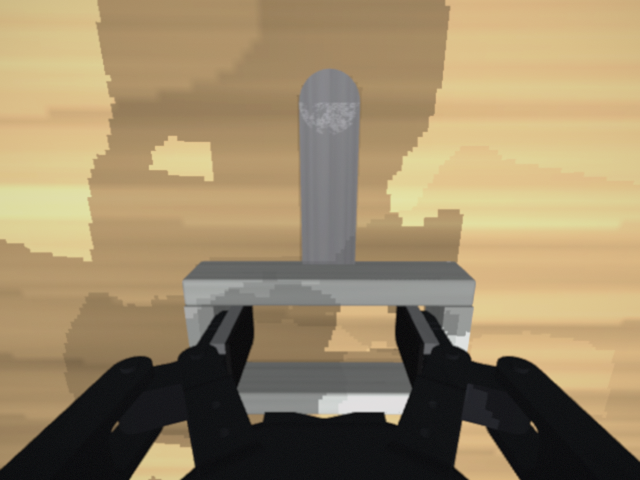

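The gauge followed squarely: its front top edge runs from (184,280) to (475,280) and the tip is at (330,69).

```bash
python3 - <<'E'
from g import *
import pickle;d=pickle.load(open("w7.pkl","rb"))
gauge(d,[184,280],[475,280],[330,69])
E
```

```text
width 0.1175 yaw 0.34 c [ 0.5035 -0.0174] tip pred [ 0.6175 -0.0167] tip seen [ 0.6178 -0.0169]
yaw from tip 0.26
```

```bash
{ python3 -m crank '{"grip":[0.76,0.76,0.76,0.76,0.76,0.76,0.76,0.76,0.76,0.76,0.76,0.76],"slide":[[0.4,0,0],[0.8,0,0],[1.2,0,0],[1.6,0,0],[2,0,0],[2.4,0,0],[2.8,0,0],[3.2,0,0],[3.5,0,0],[3.8,0,0],[4,0,0],[4,0,0]],"roll":[0,0,0,0,0,0,0,0,0,0,0,0]}' && python3 ok.py && python3 -m crank '{"grip":[0.76,0.76,0.76,0.76],"slide":[[0.2,0,0],[0.4,0,0],[0.6,0,0],[0.7,0,0]],"roll":[0,0,0,0]}' && python3 ok.py && python3 -m crank '{"grip":[0.76,0.76,0.76,0.76],"slide":[[0.2,0,0],[0.4,0,0],[0.6,0,0],[0.7,0,0]],"roll":[0,0,0,0]}' && python3 ok.py && python3 -m crank '{"grip":[0.76,0.76,0.76,0.76],"slide":[[0.2,0,0],[0.4,0,0],[0.6,0,0],[0.7,0,0]],"roll":[0,0,0,0]}' && python3 ok.py && python3 -m crank '{"grip":[0.76,0.76],"slide":[[0.2,0,0],[0.3,0,0]],"roll":[0,0]}' && python3 ok.py && python3 -m crank '{"grip":[0.76,0.76],"slide":[[0.2,0,0],[0.3,0,0]],"roll":[0,0]}' && python3 ok.py && python3 -m crank '{"grip":[0.76,0.76],"slide":[[0.2,0,0],[0.3,0,0]],"roll":[0,0]}' && python3 ok.py && python3 -m crank '{"grip":[0.76,0.76],"slide":[[0.2,0,0],[0.3,0,0]],"roll":[0,0]}' && python3 ok.py && python3 -m crank '{"grip":[0.76,0.76],"slide":[[0.2,0,0],[0.3,0,0]],"roll":[0,0]}' && python3 ok.py && python3 -m crank '{"grip":[0.76,0.76],"slide":[[0.2,0,0],[0.3,0,0]],"roll":[0,0]}' && python3 ok.py && python3 -m crank '{"grip":[0.76,0.76],"slide":[[0.2,0,0],[0.3,0,0]],"roll":[0,0]}' && python3 ok.py && python3 -m crank '{"grip":[0.76,0.76],"slide":[[0.2,0,0],[0.3,0,0]],"roll":[0,0]}' && python3 ok.py; } | grep -E "posi|F|clock"
```

```text
clock: 15.35
position: [0.555, -0.0167, 0.0064]
F [-0.12549563  0.61066073 -0.1139038 ]
clock: 15.75
position: [0.5615, -0.0166, 0.0064]
F [-2.24529994 -0.07352017  2.06653486]
clock: 16.15
position: [0.5687, -0.0167, 0.0063]
F [-3.46865995 -0.29765468  2.81520471]
clock: 16.55
position: [0.5759, -0.0167, 0.0063]
F [-3.20970869 -0.1334107   2.03380862]
clock: 16.75
position: [0.5788, -0.0167, 0.0063]
F [-2.25702329  0.40704799  0.88796945]
clock: 16.95
position: [0.5818, -0.0167, 0.0063]
F [-2.41355171  0.20647732  0.76909867]
clock: 17.15
position: [0.5848, -0.0167, 0.0063]
F [-2.11123139 -0.13608695  0.29922661]
clock: 17.35
position: [0.5878, -0.0167, 0.0063]
F [-3.23431819 -0.48291017  0.80471876]
clock: 17.55
position: [0.5908, -0.0167, 0.0063]
F [-2.47208509 -0.25137268  0.57570458]
clock: 17.75
position: [0.5938, -0.0167, 0.0063]
F [-2.11425414 -0.20560485  0.06928404]
clock: 17.95
position: [0.5968, -0.0167, 0.0063]
F [-2.25351826 -0.90162233  0.51064625]
clock: 18.15
position: [0.5998, -0.0167, 0.0063]
F [-0.66892232 -0.27786653  0.37071522]
```

The middle slot is at about 48 mm and still free, so I'll carry on.

```bash
{ python3 -m crank '{"grip":[0.76,0.76],"slide":[[0.2,0,0],[0.3,0,0]],"roll":[0,0]}' && python3 ok.py && python3 -m crank '{"grip":[0.76,0.76],"slide":[[0.2,0,0],[0.3,0,0]],"roll":[0,0]}' && python3 ok.py && python3 -m crank '{"grip":[0.76,0.76],"slide":[[0.2,0,0],[0.3,0,0]],"roll":[0,0]}' && python3 ok.py && python3 -m crank '{"grip":[0.76,0.76],"slide":[[0.2,0,0],[0.3,0,0]],"roll":[0,0]}' && python3 ok.py && python3 -m crank '{"grip":[0.76,0.76],"slide":[[0.2,0,0],[0.3,0,0]],"roll":[0,0]}' && python3 ok.py && python3 -m crank '{"grip":[0.76,0.76,0.76],"slide":[[0.2,0,0],[0.4,0,0],[0.5,0,0]],"roll":[0,0,0]}' && python3 ok.py && python3 -m crank '{"grip":[0.76,0.76],"slide":[[0.2,0,0],[0.3,0,0]],"roll":[0,0]}' && python3 ok.py && python3 -m crank '{"grip":[0.76,0.76],"slide":[[0.2,0,0],[0.3,0,0]],"roll":[0,0]}' && python3 ok.py && python3 -m crank '{"grip":[0.76,0.76],"slide":[[0.2,0,0],[0.3,0,0]],"roll":[0,0]}' && python3 ok.py && python3 -m crank '{"grip":[0.76,0.76],"slide":[[0.2,0,0],[0.3,0,0]],"roll":[0,0]}' && python3 ok.py && python3 -m crank '{"grip":[0.76,0.76],"slide":[[0.2,0,0],[0.3,0,0]],"roll":[0,0]}' && python3 ok.py; } | grep -E "posi|F|clock"
```

```text
clock: 18.35
position: [0.6027, -0.0166, 0.0063]
F [-0.63900597 -0.29070995 -0.16977169]
clock: 18.55
position: [0.6029, -0.0167, 0.0063]
F [-8.11473002 -0.58956061  6.30322865]
clock: 18.75
position: [0.6029, -0.0166, 0.0063]
F [-13.72288167  -1.32967196  10.11194172]
```

The middle slot stops rigidly at about 51 mm, so it's plugged too. That leaves the left slot.

```bash
{ python3 -m crank '{"grip":[0.76,0.76,0.76,0.76,0.76,0.76,0.76,0.76,0.76,0.76,0.76,0.76,0.76,0.76,0.76,0.76],"slide":[[-1,0,0],[-2,0,0],[-2.6,0,0],[-3.2,0,0],[-3.9,0,0],[-4.6,0,0],[-5.3,0,0],[-6,0,0],[-6.7,0,0],[-7.4,0,0],[-8.1,0,0],[-8.8,0,0],[-9.6,0,0],[-10.5,0,0],[-11.4,0,0],[-11.4,0,0]],"roll":[0,0,0,0,0,0,0,0,0,0,0,0,0,0,0,0]}' && python3 ok.py && python3 -m crank '{"grip":[0.76,0.76,0.76,0.76,0.76,0.76,0.76,0.76,0.76,0.76,0.76,0.76,0.76,0.76,0.76],"slide":[[0.7,0,0],[1.4,0,0],[2,0,0],[2,0.3,0],[2,0.7,0],[2,1.1,0],[2,1.5,0],[2,1.9,0],[2,2.3,0],[2,2.7,0],[2,3.1,0],[2,3.5,0],[2,4,0],[2,4.5,0],[2,4.5,0]],"roll":[0,0,0,0,0,0,0,0,0,0,0,0,0,0,0]}' && python3 ok.py;} | grep -E "posi|F|clock"
python3 - <<'E'
from h import *
import pickle
d=manip.get_image("wrist");pickle.dump(d,open("w8.pkl","wb"));cv2.imwrite("pics/w8.png",d["frame"][:,:,::-1])
E
```

```text
clock: 20.35
position: [0.4914, -0.0164, 0.006]
F [-0.89661217 -0.415958   -0.43315285]
clock: 21.85
position: [0.5143, 0.0292, 0.0064]
F [ 0.37043224  0.58654585 -0.27186762]
```

View pics/w8.png

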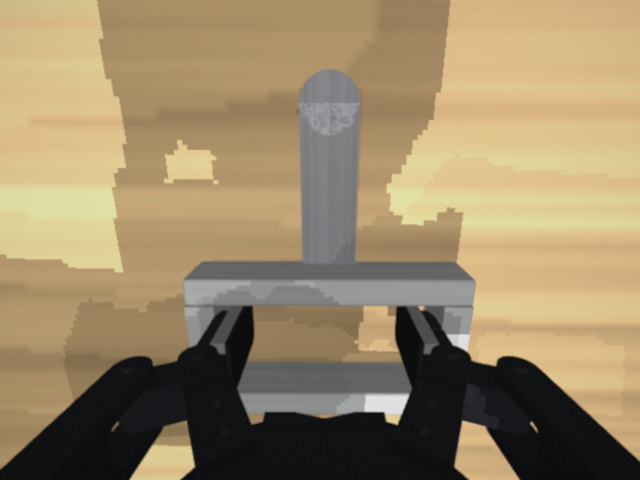

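The gauge sits in the tool as before (edge at row 280, tip at (330,69)), which puts the tip at y≈0.028, in line with the left slot. I'll insert it the same guarded way.

```bash
{ python3 -m crank '{"grip":[0.76,0.76,0.76,0.76,0.76,0.76,0.76,0.76,0.76,0.76,0.76,0.76],"slide":[[0.4,0,0],[0.8,0,0],[1.2,0,0],[1.6,0,0],[2,0,0],[2.4,0,0],[2.8,0,0],[3.2,0,0],[3.5,0,0],[3.8,0,0],[4,0,0],[4,0,0]],"roll":[0,0,0,0,0,0,0,0,0,0,0,0]}' && python3 ok.py && python3 -m crank '{"grip":[0.76,0.76,0.76,0.76],"slide":[[0.2,0,0],[0.4,0,0],[0.6,0,0],[0.7,0,0]],"roll":[0,0,0,0]}' && python3 ok.py && python3 -m crank '{"grip":[0.76,0.76,0.76,0.76],"slide":[[0.2,0,0],[0.4,0,0],[0.6,0,0],[0.7,0,0]],"roll":[0,0,0,0]}' && python3 ok.py && python3 -m crank '{"grip":[0.76,0.76,0.76,0.76],"slide":[[0.2,0,0],[0.4,0,0],[0.6,0,0],[0.7,0,0]],"roll":[0,0,0,0]}' && python3 ok.py && python3 -m crank '{"grip":[0.76,0.76],"slide":[[0.2,0,0],[0.4,0,0]],"roll":[0,0]}' && python3 ok.py && python3 -m crank '{"grip":[0.76,0.76],"slide":[[0.2,0,0],[0.4,0,0]],"roll":[0,0]}' && python3 ok.py && python3 -m crank '{"grip":[0.76,0.76],"slide":[[0.2,0,0],[0.4,0,0]],"roll":[0,0]}' && python3 ok.py && python3 -m crank '{"grip":[0.76,0.76],"slide":[[0.2,0,0],[0.4,0,0]],"roll":[0,0]}' && python3 ok.py && python3 -m crank '{"grip":[0.76,0.76],"slide":[[0.2,0,0],[0.4,0,0]],"roll":[0,0]}' && python3 ok.py && python3 -m crank '{"grip":[0.76,0.76],"slide":[[0.2,0,0],[0.4,0,0]],"roll":[0,0]}' && python3 ok.py && python3 -m crank '{"grip":[0.76,0.76],"slide":[[0.2,0,0],[0.4,0,0]],"roll":[0,0]}' && python3 ok.py && python3 -m crank '{"grip":[0.76,0.76],"slide":[[0.2,0,0],[0.4,0,0]],"roll":[0,0]}' && python3 ok.py; } | grep -E "posi|F|clock"
```

```text
clock: 23.1
position: [0.555, 0.0283, 0.0065]
F [0.37114583 0.16870424 0.83333326]
clock: 23.5
position: [0.5615, 0.0283, 0.0064]
F [-2.49431461  0.45755523  2.86385445]
clock: 23.9
position: [0.5687, 0.0283, 0.0064]
F [-3.67077722  0.43383095  1.7549055 ]
clock: 24.3
position: [0.5759, 0.0283, 0.0063]
F [-2.25936937  0.68072565  2.41953445]
clock: 24.5
position: [0.5795, 0.0284, 0.0063]
F [-1.7866212  -0.21774061  0.62021175]
clock: 24.7
position: [0.5836, 0.0283, 0.0063]
F [-2.67596826 -0.13966302  1.41460913]
clock: 24.9
position: [0.5875, 0.0283, 0.0063]
F [-3.03277493  0.64922643  1.34259993]
clock: 25.1
position: [0.5915, 0.0283, 0.0063]
F [-1.71352347  0.38491639  0.7015255 ]
clock: 25.3
position: [0.5955, 0.0283, 0.0063]
F [-2.21433667  0.401369    1.00386156]
clock: 25.5
position: [0.5995, 0.0283, 0.0063]
F [-2.20375061 -0.21761029  0.81807819]
clock: 25.7
position: [0.6035, 0.0284, 0.0063]
F [-3.08776778  0.461928    0.1257263 ]
clock: 25.9
position: [0.6075, 0.0283, 0.0063]
F [-2.38902844  0.95284058  1.14799275]
```

```bash
{ python3 -m crank '{"grip":[0.76,0.76,0.76],"slide":[[0.2,0,0],[0.4,0,0],[0.4,0,0]],"roll":[0,0,0]}' && python3 ok.py && python3 -m crank '{"grip":[0.76,0.76,0.76],"slide":[[0.2,0,0],[0.4,0,0],[0.4,0,0]],"roll":[0,0,0]}' && python3 ok.py && python3 -m crank '{"grip":[0.76,0.76,0.76],"slide":[[0.2,0,0],[0.4,0,0],[0.4,0,0]],"roll":[0,0,0]}' && python3 ok.py && python3 -m crank '{"grip":[0.76,0.76,0.76],"slide":[[0.2,0,0],[0.4,0,0],[0.4,0,0]],"roll":[0,0,0]}' && python3 ok.py && python3 -m crank '{"grip":[0.76,0.76],"slide":[[0.2,0,0],[0.2,0,0]],"roll":[0,0]}' && python3 ok.py && python3 -m crank '{"grip":[0.76,0.76],"slide":[[0.2,0,0],[0.2,0,0]],"roll":[0,0]}' && python3 ok.py && python3 -m crank '{"grip":[0.76,0.76],"slide":[[0.2,0,0],[0.2,0,0]],"roll":[0,0]}' && python3 ok.py && python3 -m crank '{"grip":[0.76,0.76],"slide":[[0.2,0,0],[0.2,0,0]],"roll":[0,0]}' && python3 ok.py && python3 -m crank '{"grip":[0.76,0.76],"slide":[[0.2,0,0],[0.2,0,0]],"roll":[0,0]}' && python3 ok.py && python3 -m crank '{"grip":[0.76,0.76],"slide":[[0.2,0,0],[0.2,0,0]],"roll":[0,0]}' && python3 ok.py; } | grep -E "posi|F|clock"
```

```text
clock: 26.2
position: [0.6121, 0.0283, 0.0063]
F [-1.30178824  0.28310067 -0.82130388]
clock: 26.5
position: [0.616, 0.0283, 0.0064]
F [-0.68222734 -0.35283446 -0.64486471]
clock: 26.8
position: [0.62, 0.0283, 0.0064]
F [-2.77620973  0.21603126  0.15823019]
clock: 27.1
position: [0.624, 0.0283, 0.0064]
F [-1.49815822  0.35176265  1.0444209 ]
clock: 27.3
position: [0.6256, 0.0283, 0.0063]
F [-1.22003516 -0.97999612  1.72475049]
clock: 27.5
position: [0.6278, 0.0283, 0.0063]
F [-1.39989671 -0.83742212  1.9695657 ]
clock: 27.7
position: [0.6298, 0.0283, 0.0063]
F [-2.03571221 -0.86242022  1.49827606]
clock: 27.9
position: [0.6318, 0.0283, 0.0063]
F [-1.14101084 -1.00492006  1.05635519]
clock: 28.1
position: [0.6338, 0.0283, 0.0063]
F [-1.26522037  0.03498222  0.89440657]
clock: 28.3
position: [0.6359, 0.0283, 0.0063]
F [-1.35109262  0.11301422  1.9968234 ]
```

Not home yet, so I'll continue in 2 mm steps.

```bash
{ python3 -m crank '{"grip":[0.76,0.76],"slide":[[0.2,0,0],[0.2,0,0]],"roll":[0,0]}' && python3 ok.py && python3 -m crank '{"grip":[0.76,0.76],"slide":[[0.2,0,0],[0.2,0,0]],"roll":[0,0]}' && python3 ok.py && python3 -m crank '{"grip":[0.76,0.76],"slide":[[0.2,0,0],[0.2,0,0]],"roll":[0,0]}' && python3 ok.py && python3 -m crank '{"grip":[0.76,0.76],"slide":[[0.2,0,0],[0.2,0,0]],"roll":[0,0]}' && python3 ok.py && python3 -m crank '{"grip":[0.76,0.76],"slide":[[0.2,0,0],[0.2,0,0]],"roll":[0,0]}' && python3 ok.py; } | grep -E "posi|F|clock"
python3 - <<'E'
from h import *
import pickle
d=manip.get_image("wrist");pickle.dump(d,open("w9.pkl","wb"));cv2.imwrite("pics/w9.png",d["frame"][:,:,::-1])
E
```

```text
clock: 28.5
position: [0.6363, 0.0284, 0.0063]
F [-4.51775036 -0.57901737  4.02547218]
clock: 28.7
position: [0.6363, 0.0284, 0.0062]
F [-9.14396562 -0.49977231  6.29147675]
```

View pics/w9.png

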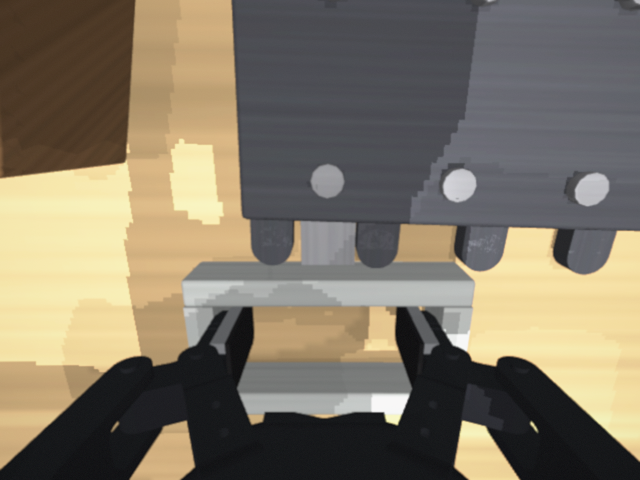

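The left slot took the full blade. The frame's front sits on both noses, at (272,265) and (375,267), and force only rose there. I'll centre the fingers in the window, narrow them and lift out.

```bash
{ python3 -m crank '{"grip":[0.76,0.76,0.76,0.62,0.62,0.62,0.62,0.62],"slide":[[-0.5,0,0],[-1,0,0],[-1.4,0,0],[-1.4,0,0],[-1.4,0,0],[-1.4,0,0],[-1.4,0,0],[-1.4,0,0]],"roll":[0,0,0,0,0,0,0,0]}' && python3 ok.py && python3 -m crank '{"grip":[0.62,0.62,0.62,0.62,0.62,0.62,0.62,0.62,0.62,0.62,0.62,0.62,0.62],"slide":[[0,0,0.5],[0,0,1],[0,0,2],[0,0,3],[0,0,5],[0,0,7],[0,0,9],[-3,0,11],[-7,0,12],[-11,0,12],[-15,0,12],[-18,0,12],[-18,0,12]],"roll":[0,0,0,0,0,0,0,0,0,0,0,0,0]}' && python3 ok.py; }| grep -E "posi|F|clock"
python3 - <<'E'
from h import *
import pickle
d=manip.get_image("wrist");t=manip.get_image("side");pickle.dump(d,open("w10.pkl","wb"))
cv2.imwrite("pics/w10.png",d["frame"][:,:,::-1])
cv2.imwrite("pics/s10.png",cv2.resize(t["frame"][120:300,100:340],None,fx=3,fy=3)[:,:,::-1])
E
```

```text
clock: 29.55
position: [0.6255, 0.0283, 0.0063]
F [0.5984246  0.51566328 0.6979105 ]
clock: 30.85
position: [0.4401, 0.0288, 0.1269]
F [-0.14394249  0.44174584  0.40441979]
```

View pics/w10.png

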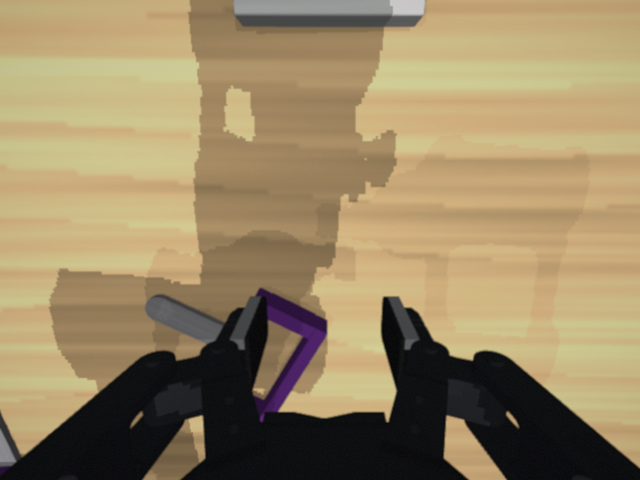

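I retracted too far for a wrist view, but the frame's rear top edge still shows at about row 14. I'm past the picture budget, so I'll check this one numerically.

```bash
python3 - <<'E'
from h import *
import pickle
d=pickle.load(open("w10.pkl","rb"))
p=cast(d,[[236,13],[424,12]],.024);v=p[0]-p[1];print(p.round(4),"yaw",np.degrees(np.arctan2(v[1],v[0]))-90)
d=pickle.load(open("w9.pkl","rb"))
p=cast(d,[[184,280],[474,280]],.024);print("front edge before lift",p.round(4))
n=cast(d,[[272,255],[376,257],[481,262],[584,266]],.026);v=n[0]-n[3];print("noses",n.round(4),"block yaw",np.degrees(np.arctan2(v[1],v[0]))-90)
E
```

```text
[[ 0.5923  0.0853  0.024 ]
 [ 0.5934 -0.0324  0.024 ]] yaw 0.5455350917655295
front edge before lift [[ 0.6596  0.0854  0.024 ]
 [ 0.6602 -0.0314  0.024 ]]
noses [[ 0.6711  0.0493  0.026 ]
 [ 0.6705  0.0089  0.026 ]
 [ 0.6687 -0.032   0.026 ]
 [ 0.6673 -0.0721  0.026 ]] block yaw -1.828189560816483
```

```bash
python3 -c "
from rig import manip
print(manip.sign_off())"
```

```text
the job is handed in; nothing more can be done
None
```

I found the clear slot, the left one, left the gauge fully home in it and handed the job in at about 31 s. No verdict was reported.

- **Search:** I pushed with both fingers inside the gauge's window. The right slot stopped rigidly at about 42 mm and the middle one at about 51 mm, so both are plugged. The left slot took the whole blade, and resistance only came once the frame met the noses. The highest force I read was about 14 N.
- **Last checks:**
  - The wrist picture before lifting showed the frame against both noses beside the left slot.
  - After lifting, the frame's rear edge was at x≈0.593. That puts the front face at about 0.661, unchanged from before, so the gauge stayed put.
  - Its yaw is about +0.5° and the block's about -1.8°, a difference of roughly 0.04 rad against the 0.1 allowed.
  - The gripper was clear of everything.
- **Where checks were weak or disagreed:**
  - My estimates of the nose line ranged from x≈0.650 to 0.671, depending on the view and the height assumed. "Home" therefore rests on the force stop and the picture, not on a measured depth.
  - The last wrist picture missed the noses, because I retracted too far.
  - I took no final picture of the carton or tape roll. The gripper never came near either one.
  - I viewed 13 pictures against the budget of 10.

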